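# Draw the cordless scanner from its cradle and hold it over the carton's label

## Task

Book in the carton that lies on the bench scale: lift the cordless hand scanner straight up out of its charging cradle, turn its nose down and hold it still in the air with its window about a hand's breadth from that carton's label, its line of sight meeting the middle of the label and no more than 35 degrees off straight down. Finish while holding it there: do not put it down or let go, let it touch nothing but the gripper, and leave the cartons and everything else on the bench where they are.

Things in the scene. Friction and masses are not known exactly. Their poses are not given: they have to be found in the camera images.
- scanner: Loose cordless pistol scanner, dark plastic, 0.17 to 0.27 kg, 157 mm high, upright in the cradle. Origin: underside centre of the grip's foot; z up the grip, -x where the nose faces, y across. Grip 38 (x) by 30 mm. Head 70 long, 46 wide, 40 mm high, centred at (-12, 0, 125) mm, nodding 20 deg nose-down; nose 60 wide, 35 to 66 mm ahead of the head's centre. Mass centre about (-9, 0, 95) mm.
- scanner_grip (a point): Middle of the head behind the nose, at (-6, 0, 127) mm in the scanner's frame, same axes: the head's two flat parallel sides are 23 mm to either side of it along y, its top about 22 mm above it. A good place to take the scanner from above.
- scanner_beam (a point): Centre of the scanner's window, at (-74, 0, 103) mm in the scanner's frame. Its own x axis is the line of sight, out of the window: (-0.940, 0, -0.342) in the scanner's frame, 20 deg below level while the scanner stands in the cradle. Its y axis is the scanner's -y; its z points to the head's top side.
- cradle: Charging cradle, fixed: round base of radius 62, 12 mm thick, and an upright socket 54 (x) by 46 (y) mm, rim 64 mm above the bench. The well is 42 by 34 mm, its floor 16 mm above the bench: the scanner's grip stands 48 mm deep in it with 2 mm play each side, no latch, and comes out straight up. Origin: underside centre; z up; the scanner in it faces the cradle's -x.
- scale: Bench scale, fixed: steel platform 260 (x) by 220 (y) mm, its top 46 mm above the bench, display panel along its -x side out to 170 mm from the centre and 36 mm high. Origin: on the bench under the platform's centre; z up. It and the cradle may stand on either side of the bench.
- carton: Cardboard carton lying on the scale's platform, 160 (x) by 200 (y) by 60 mm high, about 0.9 kg, loose. Origin: centre of its underside; z up. Its top is 106 mm above the bench.
- label (a point): Centre of the paper label (90 by 65 mm, with a bar code) on top of the carton that lies on the scale; at (-35, 25, 61) mm in the carton's frame. Its z axis is the carton's z, up. The other cartons on the bench have labels too, which are not wanted.
- long_carton: Bystander: long cardboard carton 280 (x) by 75 (y) by 55 mm high, loose, between the cradle and the scale. Origin: underside centre.
- cube_carton: Bystander: cardboard carton 120 by 120 by 90 mm high, loose, towards the back on the left. Origin: underside centre.
- back_box: Bystander: open square steel back box 75 by 75 by 47 mm, loose, towards the back. Origin: underside centre.
- tape_roll: Bystander: roll of packing tape lying flat, radius 52 mm, 48 mm high, loose, towards the back. Origin: underside centre.
- junction_box: Bystander: round white junction box with four spouts, 104 mm across the spouts, 36 mm high, loose, towards the back. Origin: underside centre.
- marker_pen: Bystander: marker pen lying flat, 130 mm long along its x, 17 mm high, loose, on the left. Origin: on the bench under its middle.
- safety_cutter: Bystander: safety cutter lying flat, 150 mm long along its x, 20 mm high, loose, on the right. Origin: on the bench under its middle.
Things that resemble listed ones, but are neither listed nor needed, are in the scene too. Leave any pink or yellow look-alike of the scanner alone. What is shaped like the cradle but pink is not meant.

How it is judged:
By the outcome, as a careful person would: the job done as asked, in the order asked, and still so for the second after the job is handed in, while the arm keeps its last pose, push and grip.
It also fails if it takes over 48 s, if anything falls off the work surface, if the arm or the gripper's body presses on something with over 40 N, if the wrist force passes 120 N, or if a joint passes its speed limit or range.

## Robot

A 6-joint arm with a two-finger parallel gripper is mounted at the origin on the work surface. World frame = base frame: x ahead of the robot, y to its left, z up, the work surface at z = 0. Lengths are in m, angles in degrees, forces in N, time in s.
With the tool pointing down it reaches from about 0.375 to 0.75 m from the base axis. Payload 9 kg.
Tool frame: the origin (TCP) lies where the fingers leave the gripper's body, on its centre line; the fingertips stand 73 mm ahead of it and the grasp point (between the pads) lies 54 mm ahead of it (robot.tip_reach is the distance from the TCP to the fingertips, in m); z points along the fingers, y is the line along which they close (so a half turn about z gives the same grasp; the last joint's range is limited). The gripper opens to 85 mm and grips with 20 to 120 N. Pads are 22 mm wide; open, the fingers measure 114 mm over their backs; the gripper's body (76 mm by 85 mm) begins 54 mm behind the grasp point. The pads swing forward as they close: fully open they stand 13 mm farther back than shut.
Start: joints at [-82.775, 5.964, 5.575, 89.605, 0, 77.527], TCP at [0.202, -0.565, 0.304] pointing down, gripper open.
Joint ranges: [-171.21, 171.21], [-48.23, 106.86], [-62.78, 66.21], [-105.2, 120.99], [-86.42, 89.51], [-180, 180]. Speed limits (degrees/s): [127.2, 127.2, 147.25, 180, 180, 180].

## Interface

Orientations are given as [roll, pitch, yaw] about the fixed x, y, z axes, in that order (R = Rz(yaw) Ry(pitch) Rx(roll)).
In Python, from plant import robot gives the robot as it stands. Calls block until the motion is done:
- robot.move_pose(position, orientation): joint-space move of the TCP to a pose.
- robot.line_to(position, vel=0.15, rotation=None, guard=None): straight line of the TCP; rotation=None keeps the orientation; vel is the mean speed in m/s. With guard (N) it stops when the force on the tool has changed by that much, and returns True; else False.
- robot.goto_joints(angles): joint-space move.
- robot.set_gripper(opening): finger opening in m; the grip force is fixed at half the most; returns when the fingers have stopped.
- robot.pause(seconds).
- robot.ik(position, orientation): joint angles nearest the present ones, or None.
- robot.observe(): the state.
- robot.grab_frame(name): name is "scene" or "top" or "wrist"; returns the picture (400x640x3 uint8, blue, green, red); there is no depth.
- robot.get_calibration(name): a dict with "vertical_fov" (degrees; the focal length in pixels is half the picture's height over the tangent of half this angle, whatever the lens; pixels are square), "cx", "cy" (the principal point, pixels), "k1" (the pictures are not rectified: a ray, as slopes to the right and down, at radius r is drawn at 1 + k1 r^2 times it, then the intrinsics apply), "rvec" (rotation vector, rad) and "tvec" (3), from world to camera coordinates, as OpenCV has them. Camera axes: x right, y down, z forward; pixel columns grow to the right and rows downward; lengths in m; the calibration is good to about 2 mm. A picture is of the moment at which its call begins: read the wrist's pose just before it. get_calibration takes no time and is no camera call; for the wrist camera it gives the pose at the moment of the call.
A pose or a line that the arm cannot do raises robot.IKError and nothing moves.
- robot.job_done(): hands the job in; it is judged then, once.
The state is a dict: "time": time; "q": joint angles; "qvel": joint speeds; "joint_torque": joint torques, N m; "tool_pos": TCP position; "tcp_rot": TCP orientation; "ft_force": force on the tool from outside, world axes, zero at the start; "torque": the same for the moment, N m; "gripper_width": finger opening in m; "gripper_force": force on a finger pad.
Only numpy, scipy, OpenCV 4.12 (cv2) and the standard library are available. Lean on these libraries where they do the work, as an engineer would, in place of code of your own. Each camera call takes 0.05 s, during which the arm holds its last target. There are 200 camera calls.

## Working session

There is one attempt and no reset: what is moved stays moved. The work goes in short steps, each a Python script; the robot and the scene stay as the last script left them, time stands still between calls to the robot, and variables do not carry over. Pictures are saved under pics/ and viewed, at most 10 in all, crops included, and the job is handed in when it is done.

```bash
ls; mkdir -p pics; python3 - <<'E'
from plant import robot
import cv2
for n in("top","scene"):
    cv2.imwrite(f"pics/{n}0.png",robot.grab_frame(n)); print(n,robot.get_calibration(n))
print(robot.get_calibration("wrist"));print(robot.observe())
E
```

```text
pics
top {'vertical_fov': 57.00419803830891, 'cx': 321.40211355776074, 'cy': 198.98467058903907, 'k1': -0.05358240465750453, 'rvec': array([ 2.13713932, -2.18941925,  0.12338958]), 'tvec': array([-0.02446235,  0.56186324,  1.15491959])}
scene {'vertical_fov': 46.61935018995293, 'cx': 318.6701266892154, 'cy': 200.67913921791413, 'k1': -0.046893847971592045, 'rvec': array([ 1.09420099,  2.35343386, -1.0504204 ]), 'tvec': array([ 0.35664704, -0.19840081,  1.6970962 ])}
{'vertical_fov': 58.115691465263254, 'cx': 313.73372279318903, 'cy': 202.26388160476944, 'k1': -0.002624084200170988, 'rvec': array([-2.36071779,  1.66071356,  0.2523181 ]), 'tvec': array([-0.59888664, -0.03919498,  0.37952902])}
{'time': 0.1, 'q': array([-8.27752727e+01,  5.99734351e+00,  5.53333340e+00,  8.96051057e+01,
        1.73226456e-03,  7.75253780e+01]), 'qvel': array([-0.07682122, -0.10187883,  0.10368006,  0.07123896, -0.01819514,
       -0.0417317 ]), 'joint_torque': array([ 7.81787967e-03, -5.58201528e+01,  5.04725361e+01,  1.28312304e-02,
       -1.99369651e-04, -1.41521696e-05]), 'tool_pos': array([ 0.20222699, -0.56467602,  0.30319557]), 'tcp_rot': array([-1.79932890e+02, -1.66208748e-02,  1.96993385e+01]), 'ft_force': array([ 0.23543094,  0.08742756, -0.34601661]), 'torque': array([ 0.03344226, -0.00653647,  0.02518978]), 'gripper_force': 0.0, 'gripper_width': 0.08547469138333741}
```

View pics/top0.png

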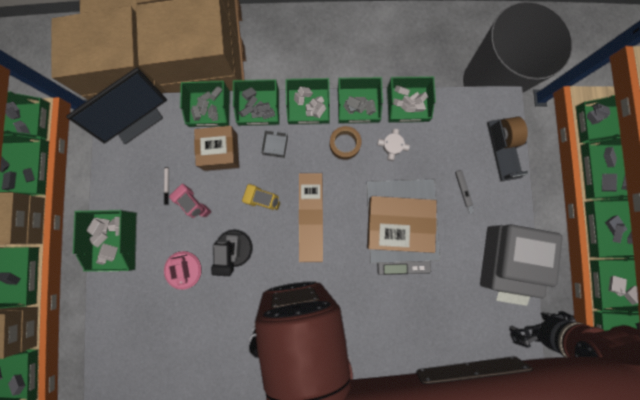

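View pics/scene0.png

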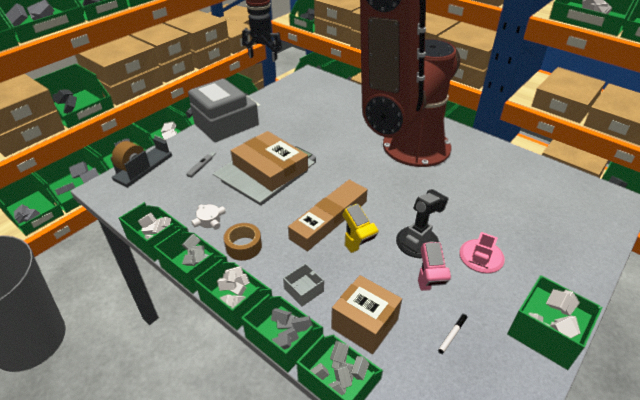

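The top view shows the black scanner in its cradle near (228,250) and the carton on the scale near (403,222), with its label at (395,235). The scene view shows the scanner at (425,220) and the label at (282,151). I'll enlarge both.

```bash
cat > h.py <<'E'
import numpy as np, cv2
from scipy.spatial.transform import Rotation as Rn
def K(c): 
    f=200/np.tan(np.radians(c["vertical_fov"]/2)); return f
def proj(c,P):
    P=np.atleast_2d(P)@cv2.Rodrigues(c["rvec"])[0].T+c["tvec"]
    s=P[:,:2]/P[:,2:]; r2=(s**2).sum(1,keepdims=True)
    return s*(1+c["k1"]*r2)*K(c)+[c["cx"],c["cy"]]
def ray(c,uv):
    d=(np.atleast_2d(uv).astype(float)-[c["cx"],c["cy"]])/K(c); s=d.copy()
    for _ in range(20): s=d/(1+c["k1"]*(s**2).sum(1,keepdims=True))
    R=cv2.Rodrigues(c["rvec"])[0]
    return -R.T@c["tvec"], np.c_[s,np.ones(len(s))]@R
def at_z(c,uv,z):
    o,d=ray(c,uv); return o+d*((z-o[2])/d[:,2])[:,None]
E
python3 - <<'E'
from plant import robot
from h import *
t=cv2.imread("pics/top0.png");s=cv2.imread("pics/scene0.png")
z=lambda a,x,y,w,h,k:cv2.resize(a[y:y+h,x:x+w],None,fx=k,fy=k,interpolation=cv2.INTER_CUBIC)
a=np.hstack([z(t,200,220,66,50,6),z(s,390,180,66,50,6)])
b=np.hstack([z(t,355,170,99,75,4),z(s,215,120,99,75,4)])
b=np.hstack([z(t,360,172,88,110,3)[:300],z(s,210,120,120,100,3)]);b=cv2.copyMakeBorder(b,0,0,0,a.shape[1]-b.shape[1],0)
cv2.imwrite("pics/crop1.png",np.vstack([a,b]))
c=robot.get_calibration("top")
print(at_z(c,[[235,247]],0.006),at_z(c,[[395,235]],.107),at_z(c,[[403,222]],.106))
E
```

```text
[[0.41348302 0.24708853 0.006     ]] [[ 0.43884986 -0.25532587  0.107     ]] [[ 0.47712485 -0.2814241   0.106     ]]
```

View pics/crop1.png

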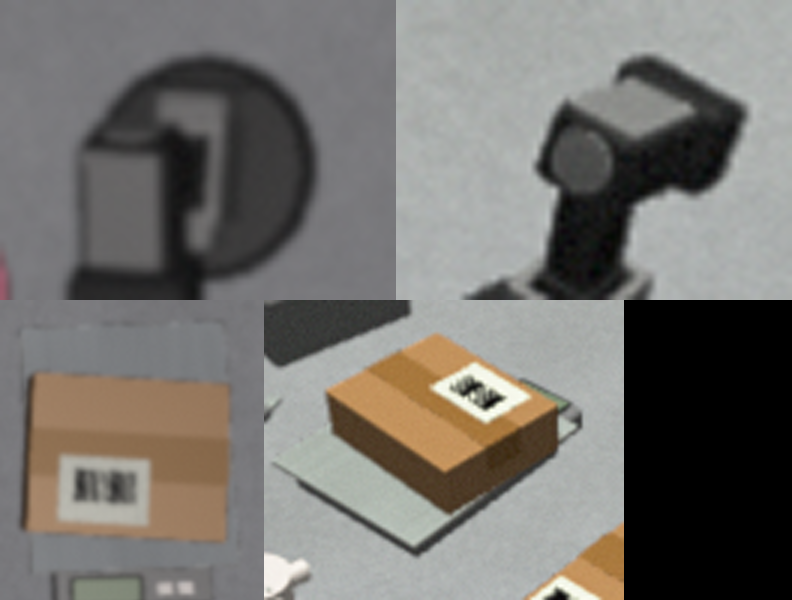

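The nose faces the robot (-x) and both yaws look small. The label centre is at px (394.7,235.5). Next I'll check that the final pose is reachable and move the wrist camera over the scanner.

```bash
cat >> h.py <<'E'
B0=np.array([-.940,0,-.342]); G=np.array([-.006,0,.127]); W=np.array([-.074,0,.103])
def final(label,psi,off,dist,a=0,Tg=None):
    """scanner yaw psi, beam off deg from straight down -> TCP pos, rot. Tg: (R,p) of the tool in the scanner frame"""
    S=Rn.from_euler('z',psi,degrees=True)*Rn.from_euler('y',-(70-off),degrees=True)  # check sign below
    if S.apply(B0)[2]>-.5: S=Rn.from_euler('z',psi,degrees=True)*Rn.from_euler('y',(70-off),degrees=True)
    if Tg is None:
        Rt=Rn.from_euler('y',a,degrees=True)*Rn.from_euler('x',180,degrees=True); Tg=(Rt,G-.052*Rt.apply([0,0,1]))
    b=S.apply(B0); o=label-dist*b-S.apply(W)
    return o+S.apply(Tg[1]), S*Tg[0], b, o
E
python3 - <<'E'
from plant import robot
from h import *
L=np.array([.438,-.255,.107])
for a in (0,30):
 for off in (0,10,20,30):
  ok=[]
  for psi in range(-180,180,10):
   p,R,b,o=final(L,psi,off,.095,a)
   for fl in(0,180):
    q=robot.ik(p,(R*Rn.from_euler('z',fl,degrees=True)).as_euler('xyz',degrees=True))
    if q is not None: ok.append((psi,fl,np.round(p,2).tolist()))
  print(a,off,b.round(2),[x[:2] for x in ok])
  if ok: print(ok[len(ok)//2])
robot.move_pose([.40,.247,.36],[180,0,0])
st=robot.observe();c=robot.get_calibration("wrist");im=robot.grab_frame("wrist")
cv2.imwrite("pics/w1.png",im);np.save("w1.npy",c,allow_pickle=True);print(st["tool_pos"],st["tcp_rot"],st["time"],proj(c,[[.413,.247,.016],[.413-.074,.247,.119]]))
E
```

```text
0 0 [ 0. -0. -1.] [(-130, 0), (-130, 180), (-120, 0), (-120, 180), (-110, 0), (-110, 180), (-100, 0), (-100, 180), (-90, 0), (-90, 180), (10, 0), (10, 180), (20, 0), (20, 180), (30, 0), (30, 180), (40, 0), (40, 180)]
(-90, 180, [0.44, -0.21, 0.29])
0 10 [ 0.17 -0.03 -0.99] [(-140, 0), (-140, 180), (-130, 0), (-130, 180), (-120, 0), (-120, 180), (-110, 0), (-110, 180), (-100, 0), (-100, 180), (-90, 0), (-90, 180), (10, 0), (10, 180), (20, 0), (20, 180), (30, 0), (30, 180), (40, 0), (40, 180), (50, 0), (50, 180), (60, 0), (60, 180)]
(10, 0, [0.42, -0.26, 0.3])
0 20 [ 0.34 -0.06 -0.94] [(-160, 0), (-160, 180), (-150, 0), (-150, 180), (-140, 0), (-140, 180), (-130, 0), (-130, 180), (-120, 0), (-120, 180), (-110, 0), (-110, 180), (-100, 0), (-100, 180), (-90, 0), (-90, 180), (-80, 0), (-80, 180), (10, 0), (10, 180), (20, 0), (20, 180), (30, 0), (30, 180), (40, 0), (40, 180), (50, 0), (50, 180), (60, 0), (60, 180), (70, 0), (70, 180), (80, 0), (80, 180)]
(-80, 180, [0.44, -0.27, 0.3])
0 30 [ 0.49 -0.09 -0.87] [(-180, 0), (-180, 180), (-170, 0), (-170, 180), (-160, 0), (-160, 180), (-150, 0
[... 3134 characters left out ...]
 0), (-70, 180), (-60, 0), (-60, 180), (-50, 0), (-50, 180), (-40, 0), (-40, 180), (-30, 0), (-30, 180), (-20, 0), (-20, 180), (-10, 0), (-10, 180), (0, 0), (0, 180), (10, 0), (10, 180), (20, 0), (20, 180), (30, 0), (30, 180), (40, 0), (40, 180), (50, 0), (50, 180), (60, 0), (60, 180), (70, 0), (70, 180), (80, 0), (80, 180), (90, 0), (90, 180), (100, 0), (100, 180), (110, 0), (110, 180), (120, 0), (120, 180), (130, 0), (130, 180), (140, 0), (140, 180), (150, 0), (150, 180), (160, 0), (160, 180), (170, 0), (170, 180)]
(0, 0, [0.51, -0.26, 0.3])
[0.40017236 0.24677487 0.35993822] [ 1.79994485e+02  3.53953530e-03 -4.95736612e-02] 3.6083 [[313.82136521 147.33432114]
 [313.86645346 242.75569179]]
```

View pics/w1.png

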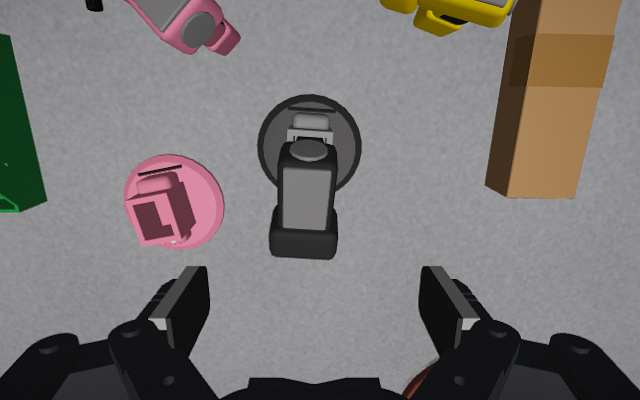

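The wrist view shows the cradle base centre at about (309.5,146), the head pad spanning x 281–331, and the nose's front edge from (270,254) to (336,259). That puts the yaw at about -4°. I'll fit the pose, draw an overlay to check it, and cross-check the label.

```bash
cat > fit.py <<'E'
from plant import robot
from h import *
from scipy.optimize import least_squares
c=np.load("w1.npy",allow_pickle=True).item()
im=cv2.imread("pics/w1.png")
# dark base circle: grab extreme columns on row ~146
print("base", at_z(c,[[309.5,146],[258,146],[361,146],[309.5,95]],.012).round(4).tolist())
N=Rn.from_euler('y',-20,degrees=True)
def box(x0,x1,w,h): return N.apply([[x,y,z] for x in(x0,x1) for y in(-w/2,w/2) for z in(-h/2,h/2)])+[-.012,0,.125]
E
cat >> h.py <<'E'
N20=Rn.from_euler('y',-20,degrees=True)
def box(x0,x1,w,h): return N20.apply([[x,y,z] for x in(x0,x1) for y in(-w/2,w/2) for z in(-h/2,h/2)])+[-.012,0,.125]
def model(): return box(-.035,.035,.046,.040), box(-.066,-.035,.060,.040), np.array([[x,y,z] for x in(-.019,.019) for y in(-.015,.015) for z in(0,.11)])
E
sed -i '/^N=/d;/^def box/d' fit.py
cat >> fit.py <<'E'
print(N20.apply([-1,0,0]))
# lateral alignment + nose front edge: centre base x,y from circle, yaw from nose centre px 303.3
b=at_z(c,[[309.5,146]],.012)[0]
def pose(yaw,xy): return lambda P: Rn.from_euler('z',yaw,degrees=True).apply(P)+[xy[0],xy[1],.016]
for yaw in(-2,-4,-6): print(yaw, proj(c,pose(yaw,b)(np.array([[-.0636,0,.13],[-.074,0,.103]]))).round(1).tolist())
T=pose(-4,b); v=im.copy()
for P,col in zip(model(),((0,255,0),(0,255,255),(255,0,255))):
    uv=proj(c,T(P)).astype(int)
    for i in range(8):
        for k in(1,2,4):
            if not i&k: cv2.line(v,tuple(map(int,uv[i])),tuple(map(int,uv[i|k])),col,1)
a=np.linspace(0,6.28,60)
for u in proj(c,np.c_[b[0]+.062*np.cos(a),b[1]+.062*np.sin(a),0*a+.012]): cv2.circle(v,tuple(map(int,u)),1,(255,255,0),-1)
cv2.imwrite("pics/fit1.png",cv2.resize(v[80:270,230:390],None,fx=3,fy=3))
s=robot.get_calibration("scene");t=robot.get_calibration("top")
print("label",at_z(s,[[282,150.7]],.107),at_z(t,[[394.7,235.5]],.107))
E
python3 fit.py
```

```text
base [[0.4139, 0.252, 0.012], [0.414, 0.3118, 0.012], [0.4139, 0.1923, 0.012], [0.4707, 0.2518, 0.012]]
[-0.93969262  0.         -0.34202014]
-2 [[305.4, 243.2], [305.8, 241.8]]
-4 [[302.8, 243.1], [303.0, 241.6]]
-6 [[300.3, 242.9], [300.3, 241.4]]
label [[ 0.43827594 -0.25120228  0.107     ]] [[ 0.4373848  -0.25435883  0.107     ]]
```

View pics/fit1.png

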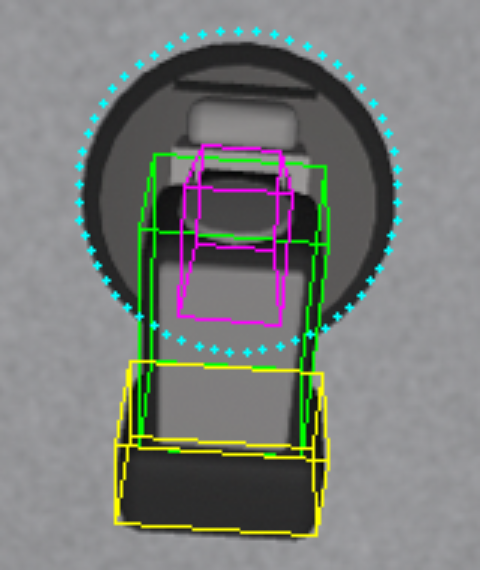

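The overlay fits well apart from about 3 mm in x, so I take the scanner at (0.411, 0.2515) with yaw -4°. I'll grasp with the tool tilted 15° and lift straight up.

```bash
cat >> h.py <<'E'
A=15; S0=Rn.from_euler('z',-4,degrees=True); O0=np.array([.411,.2515,.016]); L=np.array([.438,-.253,.107])
Rt=Rn.from_euler('y',A,degrees=True)*Rn.from_euler('x',180,degrees=True); Tg=(Rt,G-.052*Rt.apply([0,0,1]))
E
cat > grasp.py <<'E'
from plant import robot
from h import *
p=O0+S0.apply(Tg[1]); e=(S0*Rt).as_euler('xyz',degrees=True); up=lambda d:p+[0,0,d]
for psi in range(-180,180,15):
    P,R,b,o=final(L,psi,12,.095,Tg=Tg)
    q=robot.ik(P,R.as_euler('xyz',degrees=True))
    if q is not None: print(psi,np.round(q).tolist(),P.round(3))
print(p,e)
robot.move_pose(up(.12),e)
print(robot.line_to(up(0),vel=.08,guard=8))
s=robot.observe();print(s["tool_pos"],s["ft_force"])
robot.set_gripper(0.0)
s=robot.observe();print(s["gripper_width"],s["gripper_force"],s["tool_pos"],s["ft_force"],s["torque"])
robot.line_to(up(.16),vel=.07)
s=robot.observe();print(s["time"],s["gripper_width"],s["tool_pos"],s["ft_force"],s["torque"],s["q"])
c=robot.get_calibration("wrist");np.save("w2.npy",c,allow_pickle=True)
im=robot.grab_frame("wrist")
# overlay expected scanner
T=lambda P:S0.apply(P)+O0+[0,0,.16]
for P,col in zip(model(),((0,255,0),(0,255,255),(255,0,255))):
    uv=proj(c,T(P))
    for i in range(8):
        for k in(1,2,4):
            if not i&k: cv2.line(im,tuple(map(int,uv[i])),tuple(map(int,uv[i|k])),col,1)
cv2.imwrite("pics/w2.png",np.hstack([im]))
cv2.imwrite("pics/s2.png",robot.grab_frame("scene"))
E
python3 grasp.py
```

```text
-165 [-32.0, 24.0, 18.0, 117.0, -30.0, -38.0] [ 0.438 -0.253  0.308]
-150 [-29.0, 16.0, 10.0, 109.0, -36.0, -51.0] [ 0.438 -0.253  0.308]
-135 [-28.0, 6.0, -0.0, 99.0, -41.0, -67.0] [ 0.438 -0.253  0.308]
-120 [-27.0, -5.0, -12.0, 86.0, -43.0, -86.0] [ 0.438 -0.253  0.308]
-105 [-27.0, -19.0, -24.0, 74.0, -42.0, -107.0] [ 0.438 -0.253  0.308]
-90 [-29.0, -32.0, -35.0, 63.0, -37.0, -127.0] [ 0.438 -0.253  0.308]
-75 [-33.0, -45.0, -44.0, 57.0, -27.0, -146.0] [ 0.438 -0.253  0.308]
0 [-62.0, -47.0, -44.0, 70.0, 37.0, 126.0] [ 0.438 -0.253  0.308]
15 [-64.0, -34.0, -34.0, 79.0, 42.0, 105.0] [ 0.438 -0.253  0.308]
30 [-65.0, -20.0, -24.0, 90.0, 43.0, 84.0] [ 0.438 -0.253  0.308]
45 [-63.0, -7.0, -14.0, 100.0, 40.0, 65.0] [ 0.438 -0.253  0.308]
60 [-61.0, 4.0, -4.0, 108.0, 36.0, 50.0] [ 0.438 -0.253  0.308]
75 [-59.0, 13.0, 5.0, 115.0, 30.0, 37.0] [ 0.438 -0.253  0.308]
90 [-56.0, 21.0, 13.0, 120.0, 23.0, 27.0] [ 0.438 -0.253  0.308]
[0.41844042 0.25097972 0.19322814] [180.  15.  -4.]
False
[0.41865783 0.25104956 0.19368251] [-0.57793255  0.22958425 -0.34571085]
0.04534932365729654 59.13465142250061 [0.41856361 0.25114854 0.19354203] [0.14005825 0.70111948 3.04292246] [ 0.40273764 -0.16275174 -0.07501047]
8.6667 0.04545400082808437 [0.41837158 0.25096823 0.35298072] [-0.22278899 -0.26108707 -2.92848001] [ 0.017703   -0.44547467  0.05425866] [  13.37048693    1.62002373    4.89739733  107.64483523    4.42979253
 -163.1910701 ]
```

View pics/w2.png

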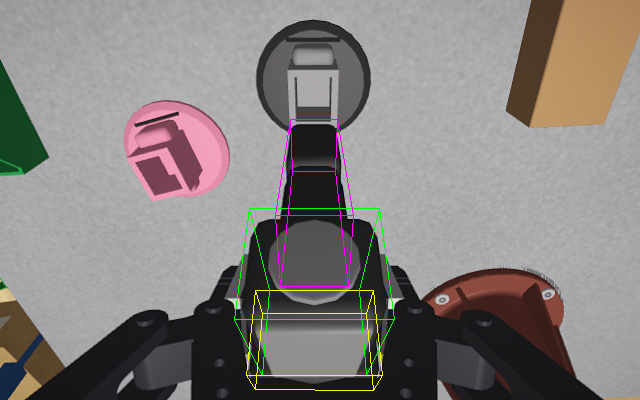

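The wrist view shows the scanner out of the cradle, and the model overlay matches it, with the foot end at about (314,122). I'll carry it to a point above the label and lower it to the final pose.

```bash
cat > carry.py <<'E'
from plant import robot
from h import *
psi=-100
P,R,b,o=final(L,psi,12,.095,Tg=Tg); e=R.as_euler('xyz',degrees=True); S=R*Tg[0].inv()
print("beam",b,"lowest z",(S.apply(np.vstack(model()))+o)[:,2].min())
for d in (.10,.07,.05):
    if robot.ik(P+[0,0,d],e) is not None: break
print(d); robot.move_pose(P+[0,0,d],e)
robot.line_to(P,vel=.06); robot.pause(.5)
s=robot.observe(); print(s["time"],s["tool_pos"],P,s["tcp_rot"],e,s["gripper_width"],s["ft_force"])
Ra=Rn.from_euler('xyz',s["tcp_rot"],degrees=True); S=Ra*Tg[0].inv(); o=s["tool_pos"]-S.apply(Tg[1])
ims=[]
for n in("wrist","scene","top"):
    c=robot.get_calibration(n); im=robot.grab_frame(n); cv2.imwrite(f"pics/{n}3.png",im)
    for Q,col in zip(model(),((0,255,0),(0,255,255),(255,0,255))):
        uv=proj(c,S.apply(Q)+o)
        for i in range(8):
            for k in(1,2,4):
                if not i&k and n!="wrist0": cv2.line(im,tuple(map(int,uv[i])),tuple(map(int,uv[i|k])),col,1)
    w=S.apply(W)+o; h=w+S.apply(B0)*((L[2]-w[2])/S.apply(B0)[2])
    uv=proj(c,[w,h]); cv2.line(im,*[tuple(map(int,u)) for u in uv],(0,0,255),1); print(n,h,uv.round())
    ims.append(im)
z=lambda a,x,y:cv2.resize(a[y:y+100,x:x+133],(400,300),interpolation=cv2.INTER_CUBIC)
cv2.imwrite("pics/final.png",np.vstack([np.hstack([cv2.resize(ims[0],(400,300)),z(ims[1],215,80)]),np.hstack([z(ims[2],340,170),z(cv2.imread("pics/scene3.png"),215,80)])]))
E
python3 carry.py
```

```text
beam [ 0.03613474  0.20493028 -0.9783976 ] lowest z 0.19200873295428905
0.1
13.05 [ 0.43801985 -0.25300201  0.3084003 ] [ 0.43800241 -0.25298636  0.3083635 ] [-179.99267303  -43.00052119 -100.00563958] [ 180.  -43. -100.] 0.04511471891238259 [ 0.10202012 -0.8688528  -2.99616548]
wrist [ 0.43803704 -0.25301302  0.107     ] [[312. 350.]
 [313. 387.]]
scene [ 0.43803704 -0.25301302  0.107     ] [[276. 123.]
 [282. 150.]]
top [ 0.43803704 -0.25301302  0.107     ] [[408. 236.]
 [394. 235.]]
```

View pics/final.png

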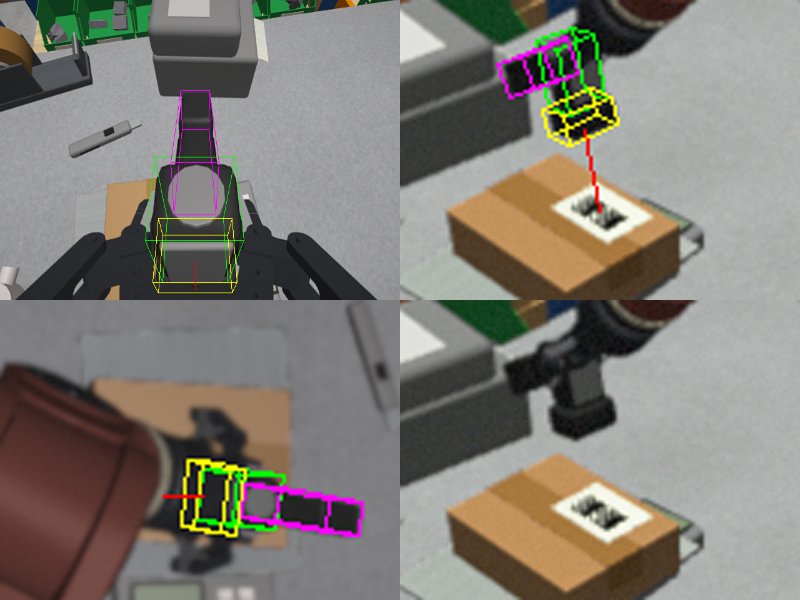

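The views show the scanner nose down over the carton. The projected beam ends at scene px (282,150), the middle of the label, about 95 mm from the window, and nothing is in contact.

```bash
python3 -c "
from plant import robot
print(robot.job_done())"
```

```text
the job is handed in; nothing more can be done
None
```

The job is handed in: the scanner is held still, nose down, with its window about 95 mm from the middle of the scale carton's label and its line of sight about 12° off straight down, after about 13 s on the robot's clock; I saw no contact with anything but the gripper, and no verdict came back.

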